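Open the grain mill's filling holes with its loose crank

TASK

Open the two filling holes of the grain mill: take the loose crank from its saucer, fit it down fully onto the mill's square shaft and turn it clockwise (seen from above) as far as it goes, so that both holes are bare. Then lift the crank off and stand it back on the saucer, upright on its hub as it was, leaving the holes open.

Things in the scene. Friction and masses are not known exactly. Their poses are not given: they have to be found in the camera images.
- crank: Loose steel crank on the saucer, 0.2 kg (not the small T-key). Hub: square column 36x36 mm, 58 high, square socket 24x24, 30 deep, open below, sides parallel. Arm (16 wide, 40-50 mm up) runs along +x to a fixed wooden knob 23 mm wide, 80 mm out, 51-81 mm up. Hub faces at +y, -y are clear: grip the hub there from above. Origin: centre of hub's underside, on socket axis; z up.
- shaft_seat (a point): Axis of the fixed grain mill's upright square shaft, at the top of its 42 mm collar (89.5 mm up), where the crank's underside rests when fully on. Shaft 20x20 mm, 26 high above this, last 10 mm a pyramid to 6 mm. The frame turns with it: x, y square to its sides, z up; the crank fits in any of 4 directions, 2 mm and about 10 deg play each way. Mill: 130 mm foot, top plate 112 mm wide, 78 up.
- shutter (a joint): Turn of the mill's shaft with its two-bladed steel shutter, rad, growing clockwise seen from above. Near 0 the blades cover the two dark 25 mm filling holes; at the stop, 1.15, both are bare. Starts at 0 to 0.2, stiff (0.12 N m), stays where left. Through the play the crank may turn up to 0.25 before the shaft follows.
- saucer: Loose white saucer, 190 mm wide, 19 mm high at the rim; the crank stands near its middle, which is nearly flat and 8 to 10 mm above its underside. Origin: centre of its underside; z up.

How it is judged:
On the way, in this order (a step that is already met when the one before it is completed fails the run):
1. the crank is fully down on the square shaft while the shutter is still closed (shaft at less than 0.5 rad) (horizontal distance between crank and shaft_seat below 0.01 m and z of crank in the frame of shaft_seat below 0.012 m and angle between crank's own z axis and vertical below 0.26 rad and value of joint shutter below 0.5 rad), for 0.1 s.
2. with the crank on the shaft, the shutter is turned open (past 0.95 rad) (horizontal distance between crank and shaft_seat below 0.01 m and z of crank in the frame of shaft_seat below 0.02 m and value of joint shutter above 0.95 rad), for 0.1 s.
At the end, for the whole second after the job is handed in: The shutter is open (shaft past 0.95 rad, stop at 1.15); the crank is off the mill and stands at rest on the saucer, its axis within 65 mm of the saucer's middle and its underside less than 30 mm above the saucer's, upright within 15 degrees; the saucer lies flat within about 8 degrees (value of joint shutter above 0.95 rad and horizontal distance between crank and saucer below 0.065 m and z of crank in the frame of saucer below 0.03 m and angle between crank's own z axis and vertical below 0.26 rad and angle between saucer's own z axis and vertical below 0.15 rad and linear speed of crank below 0.03 m/s); the robot touches nothing.
It also fails if it takes over 51 s, if anything falls off the work surface, if the arm or the gripper's body presses on something with over 40 N, if the wrist force passes 120 N, or if a joint passes its speed limit or range.

ROBOT

A 6-joint arm with a two-finger parallel gripper is mounted at the origin on a cart in front of the work surface, level with it; the furniture and walls round the work are solid. World frame = base frame: x ahead of the robot, y to its left, z up, the work surface at z = 0. Lengths are in m, angles in rad, forces in N, time in s.
With the tool pointing down it reaches from about 0.275 to 1 m from the base axis. Payload 8.4 kg.
Tool frame: the origin (TCP) lies on the centre line of the jaws, within the pads' length; the fingertips stand 14 mm ahead of it and the grasp point (between the pads) lies 5 mm behind it; z points along the fingers, y is the direction in which the jaws open and shut (so a half turn about z gives the same grasp; the last joint's range is limited). The gripper opens to 85 mm and grips with 20 to 120 N. Pads are 22 mm wide; open, the fingers measure 114 mm over their backs; the gripper's body (76 mm by 85 mm) begins 54 mm behind the grasp point. The pads swing forward as they close: fully open they stand 13 mm farther back than shut.
Start: joints at [-1.219, 0.353, 1.633, -0, 1.155, -0.002], TCP at [0.217, -0.586, 0.245] pointing down, gripper open.
Joint ranges: [-2.63, 2.63], [-0.92, 2.1], [0.06, 2.66], [-1.3, 4.44], [0, 2.69], [-3.02, 3.02]. Speed limits (rad/s): [2.22, 2.22, 2.79, 3.14, 3.14, 3.14].

INTERFACE

Orientations are given as a unit quaternion [x, y, z, w].
In Python, from workcell import read_state, get_image, close_job gives the robot as it stands. The module is installed in compiled form; this text tells all that it offers.
- The arm moves only by the shell command python3 -m crank 'ROWS' [FORCE]. ROWS is JSON, a list of rows, each a list of 5 numbers: the opening, from 0 (shut) to 1 (fully open), then the shift along the tool's x, y, z in m, then the turn about the tool's z in degrees. A call has 1 to 10 rows; each row is the pose to reach, as a shift and turn from the pose commanded when the call began, along the tool's axes at that moment; what a row does not reach only later rows make up. A row lasts 1/8 s, in which the tool goes at most 62.5 mm and 10.7 degrees, less where a joint would pass 70% of its speed; a pose out of reach is approached as far as the arm can. A call with a gripper value outside its range is refused whole. The fingers move at their own pace and stop on an object; FORCE is the grip in N (left out, the last holds). Time passes only in rows, so rows that repeat a pose let the fingers close. It gives the time, the measured TCP pose, the force and the opening at its end, in the units of the state.
- read_state(): the state, without advancing time (a new reading comes with each control period).
- get_image(name): name is "side" or "top" or "wrist"; returns a dict with "color" (480x640x3 uint8, red, green, blue), "vfov" (degrees; the focal length in pixels is half the picture's height over the tangent of half this angle, whatever the lens; pixels are square), "cx", "cy" (the principal point, pixels), "k1" (the pictures are not rectified: a ray, as slopes to the right and down, at radius r is drawn at 1 + k1 r^2 times it, then the intrinsics apply), "rvec" (rotation vector, rad) and "tvec" (3), from world to camera coordinates, as OpenCV has them. Camera axes: x right, y down, z forward; pixel columns grow to the right and rows downward; lengths in m; the calibration is good to about 2 mm. A picture is of the moment at which its call begins. There is no depth.
- close_job(): hands the job in, once; it reports no verdict.
The state is a dict: "time_s": time; "joint_positions": joint angles; "dq": joint speeds; "tau": joint torques, N m; "tcp_pos": TCP position; "orientation": TCP orientation; "ft_force": force on the tool from outside, world axes, zero at the start; "ft_torque": the same for the moment, N m; "gripper_width": finger opening in m.
Only numpy, scipy, OpenCV 4.12 (cv2) and the standard library are available. Lean on these libraries where they do the work, as an engineer would, in place of code of your own. Each camera call takes 0.05 s, during which the arm holds its last target. There are 200 camera calls.

## Working session

There is one attempt and no reset: what is moved stays moved. The work goes in short steps, Python scripts to look and compute and a shell command to move; the robot and the scene stay as the last step left them, time stands still between calls to the robot, and variables do not carry over. Pictures are saved under pics/ and viewed, on a budget of 10 in all, crops included, one or two more only if the job needs it, and the job is handed in when it is done.

```bash
mkdir -p pics
cat > h.py <<'E'
import numpy as np, cv2, json
from workcell import read_state, get_image
def save(n,f):
    im=get_image(n); cv2.imwrite(f'pics/{f}.png',im['color'][:,:,::-1])
    c={k:(np.array(v).tolist() if not np.isscalar(v) else float(v)) for k,v in im.items() if k!='color'}
    json.dump(c,open(f'pics/{f}.json','w')); return im
def cam(f):
    c=json.load(open(f'pics/{f}.json')); fl=240/np.tan(np.radians(c['vfov'])/2)
    K=np.array([[fl,0,c['cx']],[0,fl,c['cy']],[0,0,1]]); return K,np.array([c['k1'],0,0,0,0.]),np.array(c['rvec']),np.array(c['tvec'])
def px2w(f,uv,z):
    K,d,r,t=cam(f); p=cv2.undistortPoints(np.array([[uv]],float),K,d)[0,0]
    R=cv2.Rodrigues(r)[0]; o=-R.T@t.ravel(); v=R.T@np.array([p[0],p[1],1]); return o+v*(z-o[2])/v[2]
def w2px(f,P):
    K,d,r,t=cam(f); return cv2.projectPoints(np.array(P,float).reshape(-1,1,3),r,t,K,d)[0][:,0]
E
python3 - <<'E'
from h import *
save('top','t0');save('side','s0');save('wrist','w0')
print(read_state())
a=[cv2.imread(f'pics/{n}.png') for n in('t0','s0')]
for n in ('t0','s0','w0'):
    print(n,[np.round(x,3).tolist() for x in cam(n)])
E
```

```text
{'time_s': 0.15, 'joint_positions': array([-1.21940134e+00,  3.53473567e-01,  1.63398481e+00, -9.51869560e-06,
        1.15519630e+00, -2.43142946e-03]), 'dq': array([ 3.18168416e-04, -2.91689377e-03, -2.44620976e-04, -1.09256495e-03,
       -5.38125226e-05,  1.20527870e-03]), 'tau': array([ 1.93531574e-03, -6.05629778e+01, -3.42344069e+01,  7.36673383e-05,
        6.12037227e-03,  5.78578261e-05]), 'tcp_pos': array([ 0.21641106, -0.58595344,  0.2447346 ]), 'orientation': array([ 9.84391155e-01,  1.75993672e-01, -9.64701527e-05, -5.22196848e-04]), 'ft_force': array([ 0.00645509, -0.59907757, -1.08965321]), 'ft_torque': array([0.07199666, 0.00317731, 0.01239704]), 'gripper_width': 0.08536083968484891}
t0 [[[442.165, 0.0, 316.325], [0.0, 442.165, 234.165], [0.0, 0.0, 1.0]], [-0.097, 0.0, 0.0, 0.0, 0.0], [2.173, -2.158, 0.088], [0.015, 0.566, 0.893]]
s0 [[[525.576, 0.0, 317.138], [0.0, 525.576, 239.736], [0.0, 0.0, 1.0]], [-0.085, 0.0, 0.0, 0.0, 0.0], [2.003, -0.136, 0.051], [-0.534, 0.123, 0.827]]
w0 [[[339.115, 0.0, 314.559], [0.0, 339.115, 238.915], [0.0, 0.0, 1.0]], [-0.023, 0.0, 0.0, 0.0, 0.0], [-2.354, 1.64, 0.264], [-0.624, -0.041, 0.38]]
```

View pics/t0.png

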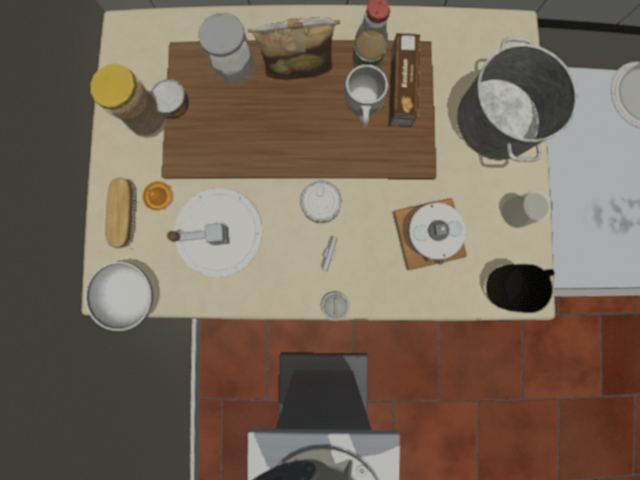

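View pics/s0.png

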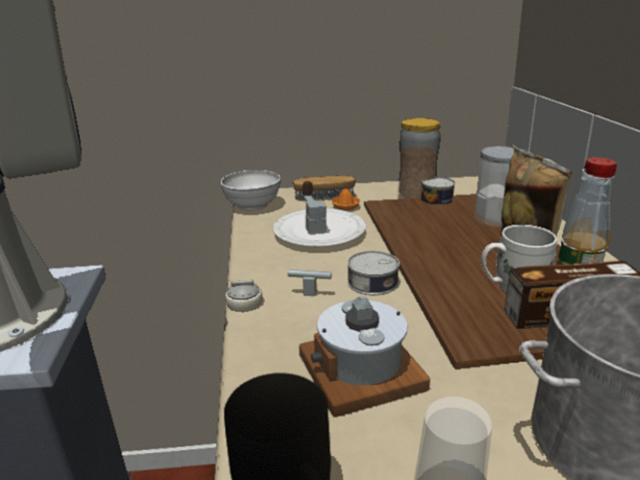

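The top picture shows the crank on the saucer, hub at about (216,233) and knob at (173,237). The mill is at about (437,231). I'll enlarge both.

Run:
```python
from h import *
im=cv2.imread('pics/t0.png')
def c(x,y,w,h,s): return cv2.resize(im[y:y+h,x:x+w],None,fx=s,fy=s,interpolation=cv2.INTER_CUBIC)
cv2.imwrite('pics/crop0.png',np.hstack([c(165,185,100,100,4),c(387,185,100,100,4)]))
for n,uv,z in[('hubtop',(216,233),.067),('saucer',(218,232),.019),('knob',(173,237),.09),('shaft',(438,230),.115),('plate',(437,231),.078),('tkey',(329,252),.04)]: print(n,px2w('t0',uv,z).round(4))
```

```text
hubtop [0.5635 0.2193 0.067 ]
saucer [0.5703 0.2268 0.019 ]
knob [0.5528 0.2993 0.09  ]
shaft [ 0.5672 -0.2125  0.115 ]
plate [ 0.5692 -0.2202  0.078 ]
tkey [ 0.5286 -0.0078  0.04  ]
```

View pics/crop0.png

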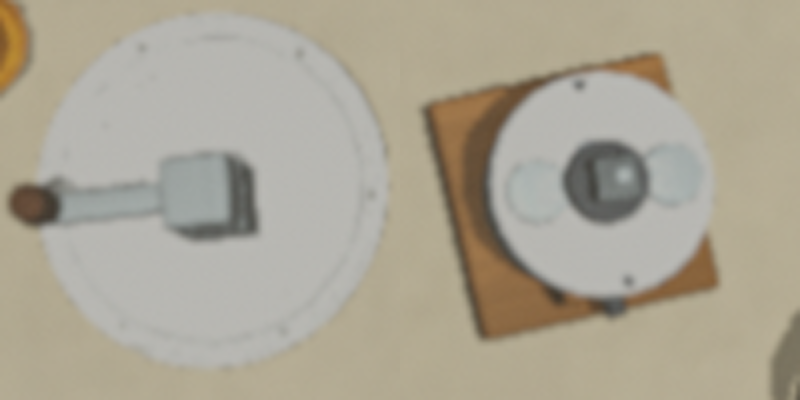

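```bash
cat >> h.py <<'E'
def yaw(q): return np.degrees(2*np.arctan2(q[1],q[0]))
def go(P,yw,s=None):
    s=s or read_state(); p=s['tcp_pos']; y0=yaw(s['orientation']); a=np.radians(y0); d=np.array(P)-p
    X=np.array([np.cos(a),np.sin(a),0]);Y=np.array([np.sin(a),-np.cos(a),0])
    turn=(y0-yw+180)%360-180
    print('shift x,y,z',(1000*np.array([d@X,d@Y,-d[2]])).round(1),'mm turn',round(turn,1),'| now',p.round(4),'yaw',round(y0,1),'j',np.degrees(s['joint_positions']).round(0),'t',round(s['time_s'],2),'w',s['gripper_width'],'F',s['ft_force'].round(1))
E
python3 - <<'E'
from h import *
L=lambda x,y:(165+(x+.5)/4-.5,185+(y+.5)/4-.5); M=lambda x,y:(387+(x-400+.5)/4-.5,185+(y+.5)/4-.5)
h=px2w('t0',L(196,192),.067);k=px2w('t0',L(33,205),.089);print('hub',h,'knob',k,np.linalg.norm((k-h)[:2]),np.degrees(np.arctan2(*(k-h)[[1,0]])))
c=[px2w('t0',L(*p),.067) for p in[(160,158),(228,153),(230,226),(165,230)]]
for i in range(4): d=c[i]-c[i-1]; print(np.linalg.norm(d),np.degrees(np.arctan2(d[1],d[0])))
print('saucer',px2w('t0',L(213,190),.019))
print('plate',px2w('t0',M(601,184),.078),'collar',px2w('t0',M(605,182),.0895))
b=px2w('t0',M(536,190),.08)-px2w('t0',M(672,174),.08);print('blade',np.degrees(np.arctan2(b[1],b[0])))
K,d,r,t=cam('w0');print('camw',-cv2.Rodrigues(r)[0].T@t, cv2.Rodrigues(r)[0].round(2).tolist())
go([.50,-.215,.28],97)
E
```

```text
hub [0.56422365 0.22415194 0.067     ] knob [0.5551487  0.29998384 0.089     ] 0.07637297638555395 96.82423890638604
0.03651455888493872 5.841567917947452
0.0347169203521853 -85.53808071172608
0.03683190940495683 -176.79287677020318
0.03303273136191457 93.90842071739073
saucer [0.57003591 0.22708019 0.019     ]
plate [ 0.5698923  -0.21999759  0.078     ] collar [ 0.56967015 -0.21899266  0.0895    ]
blade 97.03545389808993
camw [ 0.29120649 -0.55775452  0.37338648] [[0.35, -0.94, -0.0], [-0.89, -0.33, 0.31], [-0.29, -0.11, -0.95]]
shift x,y,z [ 394.6 -249.7  -35.3] mm turn -76.7 | now [ 0.2164 -0.586   0.2447] yaw 20.3 j [-70.  20.  94.  -0.  66.  -0.] t 0.15 w 0.08536083968484891 F [ 0.  -0.6 -1.1]
```

```bash
python3 -m crank '[[1,0,0,-0.06,0],[1,0,0,-0.12,-10],[1,0.05,-0.02,-0.14,-20],[1,0.11,-0.045,-0.14,-30],[1,0.165,-0.065,-0.14,-40],[1,0.22,-0.087,-0.14,-50],[1,0.275,-0.11,-0.14,-60],[1,0.33,-0.13,-0.13,-70],[1,0.386,-0.153,-0.08,-77],[1,0.441,-0.174,-0.04,-77]]' 40; python3 -m crank '[[1,0,0,0,0],[1,0,0,0.01,0]]'
python3 - <<'E'
from h import *
save('wrist','w1'); im=cv2.imread('pics/w1.png')
go([.565,.224,.15],97)
cv2.circle(im,tuple(int(v) for v in w2px('w1',[.5697,-.219,.0895])[0]),2,(0,0,255),-1); cv2.imwrite('pics/w1b.png',im)
E
```

```text
time_s: 1.4
tcp_pos: [0.5558, -0.2823, 0.2985]
orientation: [0.66, 0.751, -0.0, 0.0]
ft_force: [-0.3, -0.3, 0.3]
gripper_width: 0.0853
time_s: 1.65
tcp_pos: [0.5552, -0.2839, 0.2898]
orientation: [0.661, 0.751, -0.0, 0.001]
ft_force: [0.7, -0.1, 0.5]
gripper_width: 0.0853
shift x,y,z [502.6  74.8 138.4] mm turn 0.3 | now [ 0.5543 -0.284   0.2884] yaw 97.3 j [-27.  18.  91.  -0.  71. -35.] t 1.7 w 0.08527734118915263 F [-1.1  0.  -0.7]
```

View pics/w1b.png

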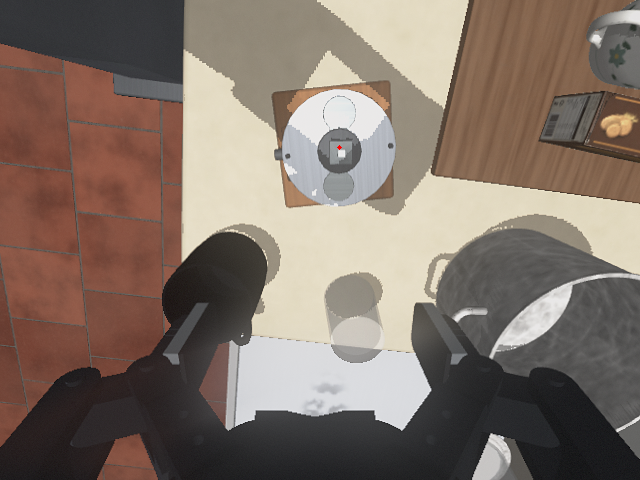

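Run:
```python
from h import *
im=cv2.imread('pics/w1.png'); cv2.imwrite('pics/c1.png',cv2.resize(im[110:190,300:380],None,fx=7.5,fy=7.5,interpolation=cv2.INTER_CUBIC))
```

```text
(no output)
```

View pics/c1.png

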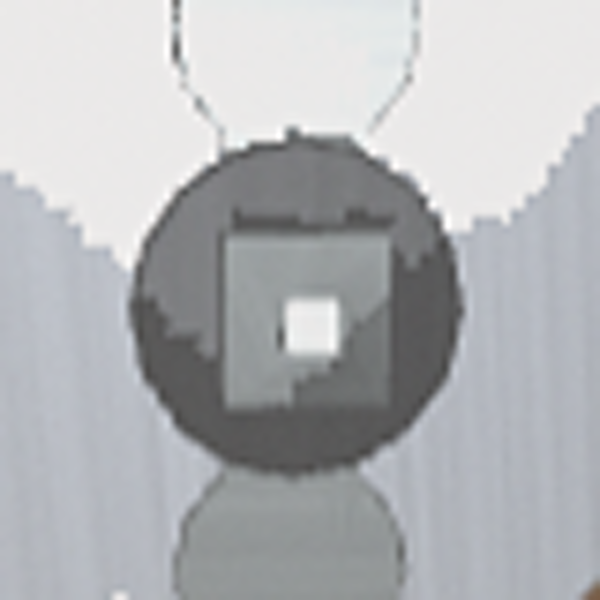

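Seen close up, the shaft's sides are square to the picture, so its yaw is about 97.3 deg. The tip is at crop (313,326), the shoulder centre at (308,320) and the collar centre at (297,305).

Run:
```python
from h import *
M=lambda x,y:(300+(x+.5)/7.5-.5,110+(y+.5)/7.5-.5)
for n,p,z in[('tip',(313,326),.1155),('sh',(308,320),.1055),('col',(297,305),.0895)]: print(n,px2w('w1',M(*p),z))
a=px2w('w1',M(225,232),.1055);b=px2w('w1',M(390,232),.1055);c=px2w('w1',M(225,407),.1055)
for d in(b-a,a-c):print(np.linalg.norm(d),np.degrees(np.arctan2(d[1],d[0])))
go([.565,.17,.26],97)
```

```text
tip [ 0.57018651 -0.22211166  0.1155    ]
sh [ 0.57033723 -0.22210294  0.1055    ]
col [ 0.57001555 -0.22140436  0.0895    ]
0.01955749131069658 7.341969383525417
0.020403715575820373 98.05079726066873
shift x,y,z [449.1  68.   28.4] mm turn 0.3 | now [ 0.5543 -0.284   0.2884] yaw 97.3 j [-27.  18.  91.  -0.  71. -35.] t 1.7 w 0.08527734118915263 F [-1.1  0.  -0.7]
```

```bash
python3 -m crank '[[1,0.06,0.01,0,0],[1,0.12,0.02,0,0],[1,0.18,0.03,0,0],[1,0.24,0.04,0,0],[1,0.3,0.05,0,0],[1,0.36,0.06,0.01,0],[1,0.42,0.066,0.02,0],[1,0.45,0.068,0.028,0],[1,0.45,0.068,0.028,0],[1,0.45,0.068,0.028,0]]'
python3 - <<'E'
from h import *
save('wrist','w2'); im=cv2.imread('pics/w2.png')
p=w2px('w2',[.564,.224,.067])[0]; u,v=[int(t) for t in p]; print(u,v)
u0,v0=max(0,u-65),max(0,v-90);print(u0,v0)
cv2.imwrite('pics/c2.png',cv2.resize(im[v0:v0+150,u0:u0+150],None,fx=4,fy=4,interpolation=cv2.INTER_CUBIC))
go([.564,.224,.13],97)
E
```

```text
time_s: 2.95
tcp_pos: [0.5657, 0.17, 0.2621]
orientation: [0.661, 0.75, 0.0, 0.0]
ft_force: [0.4, 0.4, -0.5]
gripper_width: 0.0858
320 157
255 67
shift x,y,z [ 53.9   5.  132.2] mm turn 0.2 | now [0.5658 0.1699 0.2622] yaw 97.2 j [17. 16. 97. -0. 67.  9.] t 3.0 w 0.08524399960934081 F [ 0.1 -0.7 -0.2]
```

View pics/c2.png

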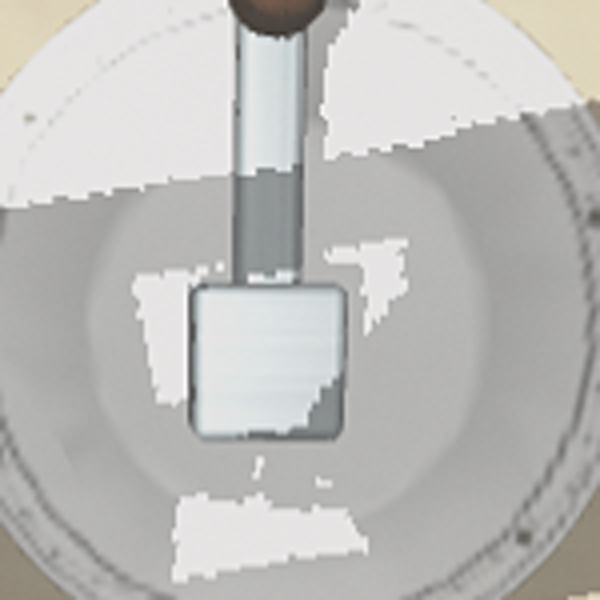

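Close up, the hub top spans x 190–348 and y 284–440 in the crop, and the arm runs straight up the picture. The crank is therefore within about 1 deg of the tool yaw.

Run:
```python
from h import *
M=lambda x,y:(255+(x+.5)/4-.5,67+(y+.5)/4-.5)
h=px2w('w2',M(269,362),.067);print(h)
a=px2w('w2',M(190,362),.067);b=px2w('w2',M(348,362),.067);print(np.linalg.norm(b-a))
c=[px2w('w2',M(90,330),.009),px2w('w2',M(488,330),.009)];print('saucer mid',(c[0]+c[1])/2)
for e in(((234,60),(233,260)),((303,60),(300,260)),((190,300),(190,430))):
  z=.059 if e[0][0]!=190 else .067
  d=px2w('w2',M(*e[0]),z)-px2w('w2',M(*e[1]),z);print(np.degrees(np.arctan2(d[1],d[0])))
go([h[0],h[1],.12],97.2); go([h[0],h[1],.044],97.2)
```

```text
[0.56515877 0.22469384 0.067     ]
0.0368435008125658
saucer mid [0.57127241 0.22934078 0.009     ]
96.8056206562158
97.04273820758385
96.55303874543787
shift x,y,z [ 54.5   6.2 142.2] mm turn -0.0 | now [0.5658 0.1699 0.2622] yaw 97.2 j [17. 16. 97. -0. 67.  9.] t 3.0 w 0.08524399960934081 F [ 0.1 -0.7 -0.2]
shift x,y,z [ 54.5   6.2 218.2] mm turn -0.0 | now [0.5658 0.1699 0.2622] yaw 97.2 j [17. 16. 97. -0. 67.  9.] t 3.0 w 0.08524399960934081 F [ 0.1 -0.7 -0.2]
```

```bash
python3 -m crank '[[1,0.03,0.003,0.03,0],[1,0.0545,0.006,0.07,0],[1,0.0545,0.006,0.12,0],[1,0.0545,0.006,0.16,0],[1,0.0545,0.006,0.19,0],[1,0.0545,0.006,0.21,0],[1,0.0545,0.006,0.22,0],[1,0.0545,0.006,0.22,0]]'; python3 -m crank '[[0.5,0,0,0,0],[0.45,0,0,0,0],[0.3,0,0,0,0],[0.2,0,0,0,0],[0.2,0,0,0,0],[0.2,0,0,0,0],[0.2,0,0,0,0]]' 60
python3 - <<'E'
from h import *
go([0.565,.2247,.042],97.2)
E
```

```text
time_s: 4.0
tcp_pos: [0.5647, 0.2259, 0.0416]
orientation: [0.661, 0.75, -0.0, 0.0]
ft_force: [-0.2, -0.1, 1.0]
gripper_width: 0.0857
time_s: 4.88
tcp_pos: [0.565, 0.2264, 0.0422]
orientation: [0.661, 0.751, 0.001, 0.0]
ft_force: [0.4, -0.7, 6.1]
gripper_width: 0.0354
shift x,y,z [-1.7 -0.2  0.2] mm turn 0.1 | now [0.565  0.2264 0.0422] yaw 97.3 j [ 22.  33. 103.  -0.  43.  14.] t 4.88 w 0.035375785697959516 F [ 0.4 -0.7  6.1]
```

```bash
python3 -m crank '[[0.2,0,0,-0.01,0],[0.2,0,0,-0.03,0],[0.2,0,0,-0.06,0],[0.2,0,0,-0.10,0],[0.2,0,0,-0.15,0],[0.2,0,0,-0.19,0],[0.2,0,0,-0.2,0],[0.2,0,0,-0.2,0]]'
python3 - <<'E'
from h import *
save('wrist','w3'); im=cv2.imread('pics/w3.png')
s=read_state(); go([.570,-.220,.20],97.4,s)
cv2.imwrite('pics/c3.png',cv2.resize(im[130:430,170:470],None,fx=2,fy=2,interpolation=cv2.INTER_CUBIC))
E
```

```text
time_s: 5.88
tcp_pos: [0.5643, 0.2262, 0.2419]
orientation: [0.661, 0.751, 0.0, 0.0]
ft_force: [0.6, -0.3, -2.1]
gripper_width: 0.0354
shift x,y,z [-443.2  -50.2   40.7] mm turn -0.1 | now [0.5637 0.226  0.2407] yaw 97.3 j [22. 19. 96. -0. 65. 14.] t 5.92 w 0.03546851320689199 F [-0.2  0.1 -1.6]
```

View pics/c3.png

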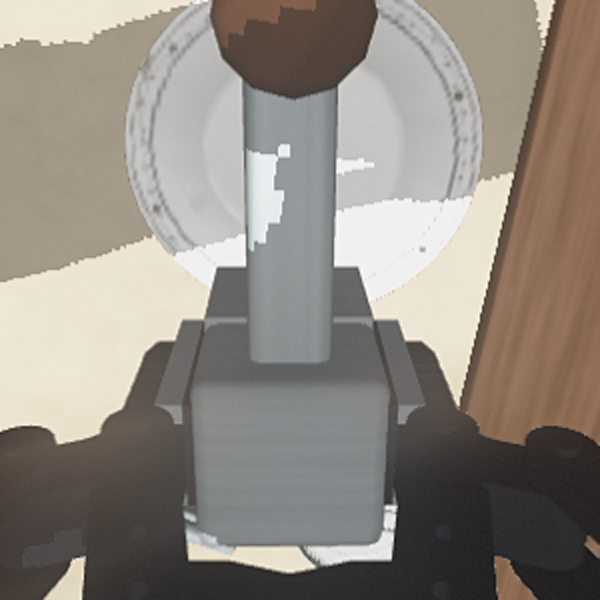

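The crank hangs straight in the jaws. The hub's top face spans about x 192–387 and y 380–545 in the crop.

Run:
```python
from h import *
M=lambda x,y:(170+(x+.5)/2-.5,130+(y+.5)/2-.5)
t=read_state()['tcp_pos'];z=t[2]+.025
a=np.radians(97.3);X=np.array([np.cos(a),np.sin(a),0]);Y=np.array([np.sin(a),-np.cos(a),0])
for p in((290,378),(290,545),(192,460),(387,460)):
  d=px2w('w3',M(*p),z)-t; print((d@X*1e3).round(1),(d@Y*1e3).round(1))
```

```text
16.5 0.1
-20.8 0.1
-0.9 -18.1
-0.9 18.1
```

```bash
python3 -m crank '[[0.2,-0.03,-0.003,0,0],[0.2,-0.085,-0.009,0,0],[0.2,-0.145,-0.016,0,0],[0.2,-0.205,-0.023,0,0],[0.2,-0.265,-0.03,0,0],[0.2,-0.325,-0.037,0,0],[0.2,-0.38,-0.043,0,0],[0.2,-0.425,-0.048,0.01,0],[0.2,-0.443,-0.05,0.03,0],[0.2,-0.443,-0.05,0.04,0]]';python3 -m crank '[[0.2,0,0,0,0],[0.2,0,0,0,0]]'
python3 - <<'E'
from h import *
go([.5697,-.2195,.165],97.4)
save('side','s3');im=cv2.imread('pics/s3.png'); cv2.imwrite('pics/c3s.png',cv2.resize(im[190:410,270:470],None,fx=2.5,fy=2.5,interpolation=cv2.INTER_CUBIC))
E
```

```text
time_s: 7.18
tcp_pos: [0.5693, -0.2197, 0.1983]
orientation: [0.662, 0.75, -0.001, -0.002]
ft_force: [-0.2, 1.2, -1.0]
gripper_width: 0.0354
time_s: 7.42
tcp_pos: [0.5711, -0.2183, 0.2016]
orientation: [0.66, 0.751, 0.0, -0.0]
ft_force: [0.2, 0.7, -2.3]
gripper_width: 0.0356
shift x,y,z [-1.  -1.6 36.6] mm turn -0.0 | now [ 0.5711 -0.2183  0.2016] yaw 97.4 j [-21.  22.  98.   0.  61. -28.] t 7.42 w 0.035561431043030105 F [ 0.2  0.7 -2.3]
```

View pics/c3s.png

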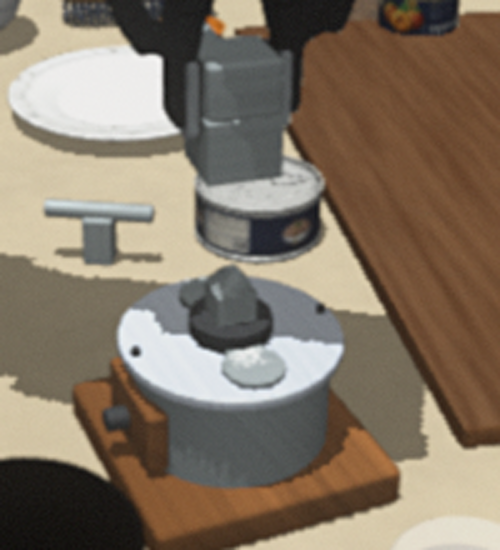

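The hub hangs above the shaft and is aligned. Now the descent.

```bash
python3 -m crank '[[0.2,-0.001,-0.001,0.02,0],[0.2,-0.001,-0.001,0.04,0],[0.2,-0.001,-0.001,0.05,0],[0.2,-0.001,-0.001,0.057,0],[0.2,-0.001,-0.001,0.064,0],[0.2,-0.001,-0.001,0.069,0],[0.2,-0.001,-0.001,0.069,0]]';python3 -c "
from h import *
go([.5697,-.2195,.1225],97.4)"
```

```text
time_s: 8.35
tcp_pos: [0.5699, -0.2206, 0.1323]
orientation: [0.661, 0.751, -0.0, -0.0]
ft_force: [-0.7, -0.1, -1.6]
gripper_width: 0.0354
shift x,y,z [ 1.1 -0.   9.8] mm turn -0.1 | now [ 0.5699 -0.2206  0.1323] yaw 97.3 j [-21.  26. 101.   0.  53. -29.] t 8.35 w 0.03538578707352843 F [-0.7 -0.1 -1.6]
```

Underside at about 0.099 with no contact force, so the socket is around the shaft. Next, the last 10 mm.

```bash
python3 -m crank '[[0.2,0,0,0.004,0],[0.2,0,0,0.007,0],[0.2,0,0,0.0095,0],[0.2,0,0,0.0105,0],[0.2,0,0,0.0105,0],[0.2,0,0,0.0105,0]]';python3 -c "
from h import *
go([.5697,-.2195,.1225],97.4)"
```

```text
time_s: 9.1
tcp_pos: [0.5701, -0.2207, 0.1221]
orientation: [0.661, 0.751, 0.0, 0.0]
ft_force: [-0.1, -0.1, -1.9]
gripper_width: 0.0356
shift x,y,z [ 1.2 -0.2 -0.4] mm turn -0.1 | now [ 0.5701 -0.2207  0.1221] yaw 97.3 j [-21.  27. 101.   0.  52. -29.] t 9.1 w 0.03555500280528939 F [-0.1 -0.1 -1.9]
```

```bash
python3 -m crank '[[0.2,0,0,0.001,0],[0.2,0,0,0.0015,0],[0.2,0,0,0.0015,8],[0.2,0,0.0005,0.0015,16],[0.2,0,0.0007,0.0015,24],[0.2,-0.0002,0.0008,0.0015,32],[0.2,-0.0003,0.001,0.0015,40],[0.2,-0.0005,0.0012,0.0015,48],[0.2,-0.0007,0.0013,0.0015,56],[0.2,-0.0007,0.0013,0.0015,56]]' 80;python3 -c "
from h import *
go([.5697,-.2195,.1225],97.4); print(read_state()['ft_torque'])"
```

```text
time_s: 10.35
tcp_pos: [0.5732, -0.221, 0.1213]
orientation: [0.936, 0.351, 0.002, 0.001]
ft_force: [4.7, 3.0, 0.4]
gripper_width: 0.035
shift x,y,z [-1.7 -3.4 -1.2] mm turn -56.2 | now [ 0.5732 -0.221   0.1213] yaw 41.2 j [-21.  27. 101.   0.  52.  28.] t 10.35 w 0.03495399641400073 F [4.7 3.  0.4]
[ 0.50840719 -0.77885112 -0.00422234]
```

```bash
python3 -m crank '[[0.2,-0.0007,-0.0006,0,4],[0.2,-0.0008,-0.0006,0,9],[0.2,-0.0008,-0.0006,0,14],[0.2,-0.0008,-0.0006,0,17],[0.2,-0.0008,-0.0006,0,17]]' 80;python3 - <<'E'
from h import *
go([.5697,-.2195,.1225],97.4); print(read_state()['ft_torque'])
save('side','s4');save('wrist','w4')
a=cv2.resize(cv2.imread('pics/s4.png')[190:410,270:470],(500,550),interpolation=cv2.INTER_CUBIC)
b=cv2.resize(cv2.imread('pics/w4.png')[200:480,170:322],(299,550),interpolation=cv2.INTER_CUBIC)
cv2.imwrite('pics/c4.png',np.hstack([a,b]))
E
```

```text
time_s: 10.98
tcp_pos: [0.5734, -0.2216, 0.1214]
orientation: [0.978, 0.21, 0.003, 0.001]
ft_force: [8.8, 0.3, -4.6]
gripper_width: 0.035
shift x,y,z [-2.5 -3.5 -1.1] mm turn -73.2 | now [ 0.5734 -0.2216  0.1214] yaw 24.2 j [-21.  27. 101.   0.  52.  44.] t 10.97 w 0.03495814875493922 F [ 8.8  0.3 -4.6]
[ 0.21846637 -1.64927236  0.05876039]
```

View pics/c4.png

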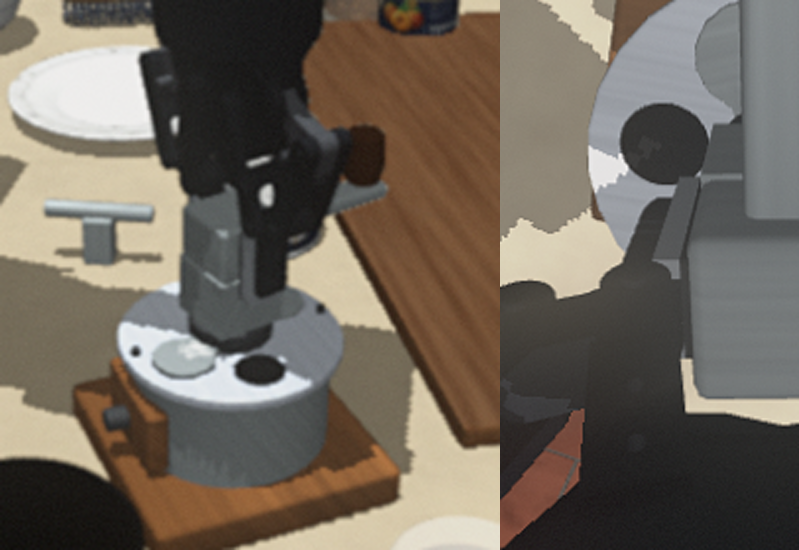

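Run:
```python
from h import *
c=np.array([.570,-.2215])
for f,p in(('s3',(254,366)),('s4',(184,356))):
  q=px2w(f,(270+p[0]/2.5,190+p[1]/2.5),.080)[:2]-c; print(np.linalg.norm(q),np.degrees(np.arctan2(q[1],q[0])))
q=px2w('s4',(270+260/2.5,190+370/2.5),.078)[:2]-c;print('hole',np.linalg.norm(q),np.degrees(np.arctan2(q[1],q[0])))
q=px2w('w4',(170+(665-500)*152/299,200+143*280/550),.078)[:2]-c;print('hole wrist',np.linalg.norm(q),np.degrees(np.arctan2(q[1],q[0])))
```

```text
0.03404660741497418 -82.26525437446826
0.033659798955013635 -142.65341185742528
hole 0.03538011896087841 -78.03578326193792
hole wrist 0.03321028908210312 102.46086074295862
```

The far hole is bare. The blade sits at −142.7° against the hole at about −78°, so the shutter is at about 1.13 rad. I'll nudge it to the stop, back off half the play, then lift.

```bash
python3 -m crank '[[0.2,-0.001,-0.0004,0,3],[0.2,-0.001,-0.0004,0,3],[0.2,-0.0014,-0.0006,0,-2],[0.2,-0.0015,-0.0006,0,-7],[0.2,-0.0015,-0.0006,0,-7]]';python3 -c "
from h import *
go([.57,-.2195,.1225],97.4); print(read_state()['ft_torque'])"
```

```text
time_s: 11.7
tcp_pos: [0.5725, -0.2221, 0.1218]
orientation: [0.963, 0.27, 0.004, 0.002]
ft_force: [10.9, -0.7, -2.7]
gripper_width: 0.0352
shift x,y,z [-0.8 -3.5 -0.7] mm turn -66.1 | now [ 0.5725 -0.2221  0.1218] yaw 31.3 j [-21.  27. 101.   0.  52.  37.] t 11.7 w 0.03519971592709097 F [10.9 -0.7 -2.7]
[-0.04828644 -1.85590801 -0.01655194]
```

```bash
python3 -m crank '[[0.2,0.001,0.0005,0,0],[0.2,0.002,0.001,0,0],[0.2,0.002,0.001,0,0]]';python3 -m crank '[[0.2,0,0,-0.005,0],[0.2,0,0,-0.01,0],[0.2,0,0,-0.01,0]]'
```

```text
time_s: 12.08
tcp_pos: [0.5724, -0.2215, 0.1213]
orientation: [0.963, 0.27, 0.001, 0.001]
ft_force: [4.7, 0.2, 3.4]
gripper_width: 0.035
time_s: 12.45
tcp_pos: [0.572, -0.221, 0.1305]
orientation: [0.963, 0.269, 0.001, 0.0]
ft_force: [6.2, 3.0, -3.0]
gripper_width: 0.0352
```

Rising freely, so I'll keep lifting clear.

```bash
python3 -m crank '[[0.2,0,0,-0.006,0],[0.2,0,0,-0.014,0],[0.2,0,0,-0.024,0],[0.2,0,0,-0.05,0],[0.2,0,0,-0.08,0],[0.2,0,0,-0.11,0],[0.2,0,0,-0.11,0]]'
python3 - <<'E'
from h import *
save('side','s5');save('top','t5')
s=read_state()
go([.57,.225,.24],97.4,s); go([.57,.225,.06],80,s)
a=cv2.resize(cv2.imread('pics/s5.png')[190:410,270:470],(500,550),interpolation=cv2.INTER_CUBIC)
b=cv2.resize(cv2.imread('pics/t5.png')[185:285,165:265],(300,300),interpolation=cv2.INTER_CUBIC)
cv2.imwrite('pics/c5.png',np.hstack([a,np.vstack([b,np.zeros((250,300,3),np.uint8)])]))
E
```

```text
time_s: 13.32
tcp_pos: [0.5718, -0.2217, 0.2431]
orientation: [0.963, 0.269, 0.002, 0.001]
ft_force: [0.1, 0.1, -1.8]
gripper_width: 0.0354
shift x,y,z [ 2.312e+02 -3.814e+02  1.000e-01] mm turn -66.1 | now [ 0.5704 -0.221   0.2401] yaw 31.3 j [-21.  19.  96.  -0.  65.  37.] t 13.43 w 0.03499803154300429 F [-0.6  0.1 -3.1]
shift x,y,z [ 231.2 -381.4  180.1] mm turn -48.7 | now [ 0.5704 -0.221   0.2401] yaw 31.3 j [-21.  19.  96.  -0.  65.  37.] t 13.43 w 0.03499803154300429 F [-0.6  0.1 -3.1]
```

View pics/c5.png

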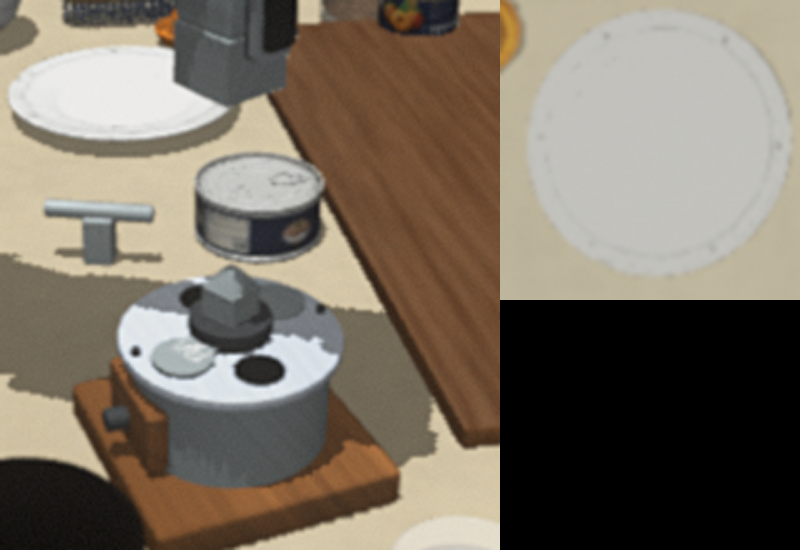

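Both holes are bare, the blades stayed where they were, and the saucer has not moved. Carrying the crank back.

```bash
python3 -m crank '[[0.2,0.015,-0.025,0,-6],[0.2,0.045,-0.073,0,-14],[0.2,0.075,-0.122,0,-22],[0.2,0.105,-0.172,0,-30],[0.2,0.135,-0.222,0,-38],[0.2,0.165,-0.272,0,-46],[0.2,0.193,-0.32,0,-54],[0.2,0.216,-0.358,0,-61],[0.2,0.2325,-0.3855,0,-66],[0.2,0.2325,-0.3855,0,-66]]';python3 -m crank '[[0.2,0,0,0.03,0],[0.2,0,0,0.07,0],[0.2,0,0,0.11,0],[0.2,0,0,0.15,0],[0.2,0,0,0.175,0],[0.2,0,0,0.188,0],[0.2,0,0,0.188,0]]';python3 -c "
from h import *
go([.569,.229,.042],97.4)"
```

```text
time_s: 14.68
tcp_pos: [0.5684, 0.2308, 0.2386]
orientation: [0.66, 0.752, -0.001, -0.001]
ft_force: [0.2, 0.0, -2.3]
gripper_width: 0.0352
time_s: 15.55
tcp_pos: [0.5689, 0.2282, 0.0515]
orientation: [0.661, 0.75, -0.001, -0.0]
ft_force: [0.5, 0.5, -2.1]
gripper_width: 0.0352
shift x,y,z [0.8 0.2 9.5] mm turn -0.2 | now [0.5689 0.2282 0.0515] yaw 97.2 j [ 22.  33. 102.  -0.  45.  15.] t 15.55 w 0.035204419072541834 F [ 0.5  0.5 -2.1]
```

```bash
python3 -m crank '[[0.2,0,0,0.003,0],[0.2,0,0,0.006,0],[0.2,0,0,0.008,0],[0.2,0,0,0.008,0]]';python3 -m crank '[[0.2,0,0,0.001,0],[0.2,0,0,0.0015,0],[0.2,0,0,0.0015,0]]'
```

```text
time_s: 16.05
tcp_pos: [0.5696, 0.2291, 0.0446]
orientation: [0.661, 0.751, 0.0, 0.0]
ft_force: [-0.4, 0.0, -1.3]
gripper_width: 0.0349
time_s: 16.42
tcp_pos: [0.5696, 0.229, 0.0429]
orientation: [0.661, 0.751, -0.0, -0.0]
ft_force: [0.0, -0.8, -1.7]
gripper_width: 0.0357
```

```bash
python3 -m crank '[[0.2,0,0,0.0007,0],[0.2,0,0,0.001,0],[0.2,0,0,0.001,0]]';python3 -m crank '[[0.2,0,0,0.0005,0],[0.2,0,0,0.001,0],[0.2,0,0,0.001,0]]'
```

```text
time_s: 16.8
tcp_pos: [0.5697, 0.2291, 0.0421]
orientation: [0.661, 0.751, 0.0, 0.0]
ft_force: [0.0, -1.0, 1.2]
gripper_width: 0.035
time_s: 17.18
tcp_pos: [0.5698, 0.2291, 0.0419]
orientation: [0.661, 0.751, 0.0, 0.0]
ft_force: [-3.2, -1.2, 10.3]
gripper_width: 0.0352
```

Contact is made at 10 N. Releasing and rising.

```bash
python3 -m crank '[[0.5,0,0,-0.001,0],[0.8,0,0,-0.001,0],[1,0,0,-0.001,0],[1,0,0,-0.001,0],[1,0,0,-0.001,0],[1,0,0,-0.001,0]]' 40; python3 -m crank '[[1,0,0,-0.02,0],[1,0,0,-0.05,0],[1,0,0,-0.09,0],[1,0,0,-0.14,0],[1,-0.05,0,-0.18,0],[1,-0.1,0,-0.18,0],[1,-0.1,0,-0.18,0],[1,-0.1,0,-0.18,0]]'
python3 - <<'E'
from h import *
save('side','s6');save('wrist','w6')
a=cv2.resize(cv2.imread('pics/s6.png')[170:400,240:440],(400,460),interpolation=cv2.INTER_CUBIC)
b=cv2.resize(cv2.imread('pics/w6.png')[:300,190:450],(399,460))
cv2.imwrite('pics/c6.png',np.hstack([a,b]))
E
```

```text
time_s: 17.92
tcp_pos: [0.5696, 0.229, 0.0419]
orientation: [0.661, 0.751, -0.0, -0.0]
ft_force: [0.4, -0.6, -0.2]
gripper_width: 0.0856
time_s: 18.92
tcp_pos: [0.5823, 0.1299, 0.2229]
orientation: [0.661, 0.75, 0.001, 0.0]
ft_force: [-0.7, -0.1, -0.2]
gripper_width: 0.0857
```

View pics/c6.png

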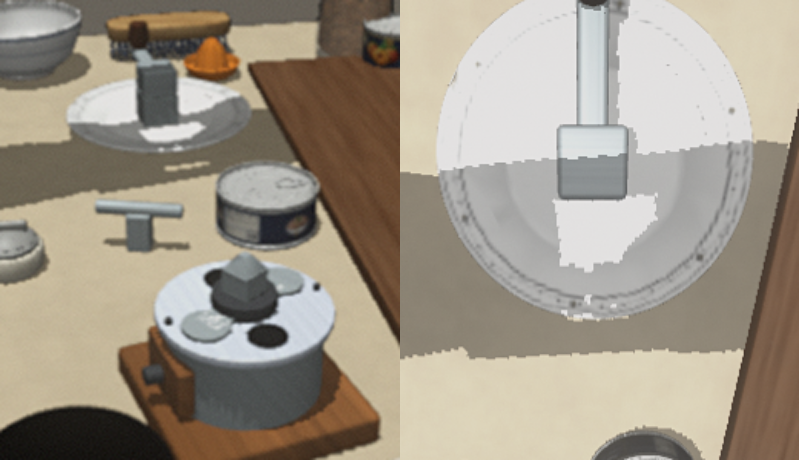

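The crank stands upright at the middle of the flat saucer, hub at crop (592,162), both holes are bare, and the gripper is clear. Handing in.

```bash
python3 -c "
from workcell import close_job
print(close_job())"
```

```text
the job is handed in; nothing more can be done
None
```

I opened both filling holes with the crank and stood it back upright on the saucer. The job was handed in at about 19 s of the 51 s allowed.

- **Fitting:** I gripped the hub on its two clear faces and lowered the crank onto the shaft. By the gripper height its underside was at the collar top, to about 1 mm, with almost no contact force on the way down. I did not look at the fit directly. The shutter was then at about 0.07 rad, so still closed.
- **Turning:** I turned the crank about 73° clockwise, and the side picture then put the shutter at about 1.13 rad (the stop is 1.15). I nudged it 3° more, backed off about 10° into the play, and lifted the crank off.
- **Last checks:** The final pictures show both holes bare and the blades where I left them. The crank stands near the middle of the flat saucer, and the open gripper is about 0.2 m up and clear of everything.
- **What disagreed:** The shaft position differed by about 2–3 mm between the top and wrist cameras. During the turn this gave up to 11 N of sideways force, and I first moved the wrong way to relieve it before correcting. It stayed well under the limits.

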